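Lock the battery hatch of the kitchen scale

TASK

The kitchen scale lies upside down and the lock of its battery hatch is still open. Take the flat-bladed key from its wooden stand, put the blade in the slot of the round lock, push the lock in against its spring and turn it a quarter turn clockwise until it springs back up in its locked notch; press firmly but do not force it. Then stand the key back in its stand, let go of it, and leave the other things on the worktop alone.

Things in the scene. Friction and masses are not known exactly. Their poses are not given: they have to be found in the camera images.
- scale: kitchen scale lying upside down, fixed: steel plate 168 (x) x 208 (y) x 6 mm below, grey pan 150 x 190 mm up to z = 26 mm, four rubber feet 18 mm across, 4 mm high near the pan's corners, white hatch 62 x 112 mm in the middle (top at 29 mm). Origin: centre of its underside. The lock's axis is at x 0, y -30 mm; a dot on the hatch at the lock's +y side marks open, a bar at its +x side marks locked
- cam: round lock of the battery hatch, aluminium disc 29 mm across with one straight slot across its middle; origin at the centre of the disc's top face, z up, 31 mm above the worktop when not pressed. A small dark dot on the disc at its own +y side points to the hatch's dot when open, to the bar when locked
- cam_slot (a point): same point and axes as cam: centre of the slot at the disc's top face. The slot runs along x: 19 mm long, 3.6 mm wide, 6 mm deep, closed at both ends, with a flat floor that turns with the disc
- cam_turn (a joint): turn of the lock (rad), clockwise seen from above positive: 0 to 0.28 in the open notch, 1.46 to 1.60 in the locked notch (hard stop at 1.60). Between the notches it turns only while pressed in at least 2.5 mm; it turns easily then (about 0.1 N m). Turning on against the stop with 0.9 N m, or pressing with over 100 N, would break it
- cam_press (a joint): how far the lock is pressed in (m): 0 = up, 0.004 = hard stop. Spring: 5 N to start it moving, 13 N at the stop. Let go between the notches it stays down about 2.5 mm under an inner shelf; in a notch it springs up to 0
- key: flat-bladed key, loose, about 80 g, upright in the stand. Origin on its axis under its steel collar (34 mm across, 4 mm thick), z up. Above, a black handle 34 (x) x 14 (y) mm, from 4 to 46 mm above the origin, gripped across its 14 mm. Below, a 10 mm round shank to -20 mm and the blade, 16 mm wide along x, 2 mm thick along y, from -16 to -30 mm
- key_tip (a point): middle of the blade's lower edge, 30 mm below the key's origin; axes as the key's
- stand: key stand, fixed: light wooden block 56 x 56 x 40 mm with a round hole 24 mm across and 34 mm deep from the top; the key's collar rests on its top and the blade hangs in the hole. Origin: centre of its underside
- stand_mouth (a point): centre of the hole's mouth on the stand's top face, 40 mm above the worktop; the key's origin coincides with it when the key is in place (up to 4 mm of sideways play)
- mug: green and white mug, 86 mm across with the handle 120 mm, 88 mm high, loose bystander; origin: underside
- lemon: lemon, 71 x 53 x 51 mm, loose bystander; origin: underside
- spice_jar: spice jar, 42 mm across, 106 mm high, loose bystander; origin: underside

How it is judged:
By the outcome, as a careful person would: the job done as asked, in the order asked, and still so for the second after the job is handed in, with the robot touching nothing.
It also fails if it takes over 58 s, if anything falls off the work surface, if the arm or the gripper's body presses on something with over 40 N, if the wrist force passes 120 N, or if a joint passes its speed limit or range.

ROBOT

A 6-joint arm with a two-finger parallel gripper is mounted at the origin on a cart in front of the work surface, level with it; the furniture and walls round the work are solid. World frame = base frame: x ahead of the robot, y to its left, z up, the work surface at z = 0. Lengths are in m, angles in rad, forces in N, time in s.
With the tool pointing down it reaches from about 0.425 to 0.95 m from the base axis. Payload 3.5 kg.
Tool frame: the origin (TCP) lies midway between the tips of the shut fingers; the grasp point (between the pads) lies 19 mm behind it; z points along the fingers, y is the line along which they close (so a half turn about z gives the same grasp; the last joint's range is limited). The gripper opens to 85 mm and grips with 20 to 120 N. Pads are 22 mm wide; open, the fingers measure 114 mm over their backs; the gripper's body (76 mm by 85 mm) begins 54 mm behind the grasp point. The pads swing forward as they close: fully open they stand 13 mm farther back than shut.
Start: joints at [1.051, 0.286, 1.577, -0, 1.279, -0.15], TCP at [0.244, 0.629, 0.231] pointing down, gripper open.
Joint ranges: [-2.77, 2.77], [-0.9, 2.22], [0.21, 2.48], [-1.53, 4.67], [0.24, 2.81], [-2.84, 2.84]. Speed limits (rad/s): [2.79, 2.79, 3.14, 3.14, 3.14, 3.14].

INTERFACE

Orientations are given as a unit quaternion [x, y, z, w].
In Python, from plant import ctrl gives the robot as it stands.
- The arm moves only by the tool send_rows, never from a script. Its argument "series" is a list that holds one entry, the list of rows, each a list of 7 numbers: the shift along the tool's x, y, z in cm, then the turn, a rotation vector about the tool's x, y, z in rad, then the opening, from -1 (shut) to 1 (fully open). In form: [[[x, y, z, rx, ry, rz, jaw], ...]]. A call has 1 to 10 rows; each row shifts and turns the commanded pose from where the row before left it, along the tool's axes as they then stand; what a row does not reach is not made up. A row lasts 1/8 s, in which the tool goes at most 62.5 mm and 10.7 degrees, less where a joint would pass 70% of its speed; a pose out of reach is approached as far as the arm can. A call is refused whole if a number of a shift passes 6.25 or a number of a turn 0.188, either way. A call with a gripper value outside its range is refused whole. The fingers move at their own pace and stop on an object; "force" is the grip in N (left out, the last holds). Time passes only in rows, so rows that do not move let the fingers close. It gives the time, the measured TCP pose, the force, the opening and the grip force at its end, in the units of the state.
- ctrl.get_state(): the state, without advancing time (a new reading comes with each control period).
- ctrl.read_camera(name): name is "scene" or "top"; returns a dict with "img" (420x560x3 uint8, red, green, blue), "fx", "fy", "cx", "cy" (pixels), "k1" (the pictures are not rectified: a ray, as slopes to the right and down, at radius r is drawn at 1 + k1 r^2 times it, then the intrinsics apply), "R" (3x3) and "t" (3): a world point X has camera coordinates R X + t. Camera axes: x right, y down, z forward; pixel columns grow to the right and rows downward; lengths in m; the calibration is good to about 2 mm. A picture is of the moment at which its call begins. There is no depth.
- ctrl.sign_off(): hands the job in; it is judged then, once.
The state is a dict: "time": time; "qpos": joint angles; "dq": joint speeds; "joint_efforts": joint torques, N m; "eef_pos": TCP position; "tcp_rot": TCP orientation; "contact_force": force on the tool from outside, world axes, zero at the start; "wrist_torque": the same for the moment, N m; "opening": opening from 0.0 (shut) to 1.0 (fully open); "finger_force": force on a finger pad.
Only numpy, scipy, OpenCV 4.12 (cv2) and the standard library are available. Lean on these libraries where they do the work, as an engineer would, in place of code of your own. Each camera call takes 0.05 s, during which the arm holds its last target. There are 200 camera calls.

## Working session

There is one attempt and no reset: what is moved stays moved. The work goes in short steps, Python scripts to look and compute and a tool call to move; the robot and the scene stay as the last step left them, time stands still between calls to the robot, and variables do not carry over. Pictures are saved under pics/ and viewed, at most 10 in all, crops included, and the job is handed in when it is done.

Besides the shell and the picture viewer there is one more tool, called after ">>>" as name(argument=value, ...), one argument or row to a line, values as JSON. send_rows: Moves the arm, as the interface text tells. Its arguments: {"type":"object","properties":{"series":{"type":"array"},"force":{"type":"number"}},"required":["series"]}

```bash
mkdir -p pics; ls; cat > h.py <<'E'
import numpy as np, cv2
from plant import ctrl
from scipy.spatial.transform import Rotation as Ro
def cam(n):
    c=ctrl.read_camera(n); c['R']=np.array(c['R']); c['t']=np.array(c['t']); return c
def plane(c,u,v,z):
    K=np.array([[c['fx'],0,c['cx']],[0,c['fy'],c['cy']],[0,0,1.]])
    p=cv2.undistortPoints(np.array([[[u,v]]],float),K,np.array([c['k1'],0,0,0,0.]),None,None,None) if 0 else None
    d=np.array([(u-c['cx'])/c['fx'],(v-c['cy'])/c['fy']]); s=d.copy()
    for _ in range(30): s=d/(1+c['k1']*(s@s))
    r=c['R'].T@np.array([s[0],s[1],1]); o=-c['R'].T@c['t']
    return o+r*(z-o[2])/r[2]
def proj(c,X):
    p=c['R']@np.array(X)+c['t']; s=p[:2]/p[2]; s=s*(1+c['k1']*(s@s))
    return np.array([c['cx']+c['fx']*s[0],c['cy']+c['fy']*s[1]])
E
python3 - <<'E'
from h import *
for n in('top','scene'):
    c=cam(n); cv2.imwrite(f'pics/{n}0.png',c['img'][...,::-1]); print(n,c['fx'],c['k1'],-c['R'].T@c['t'],c['R'].round(2).tolist())
print(ctrl.get_state())
E
```

```text
pics
top 465.6252003354962 -0.15796823294415446 [0.48750002 0.03519384 1.0761188 ] [[-0.0, -1.0, 0.02], [-0.99, 0.0, -0.13], [0.13, -0.02, -0.99]]
scene 510.3571871656446 -0.06354290658659378 [ 0.19611017 -0.68525342  0.64546544] [[0.85, -0.53, -0.02], [-0.31, -0.46, -0.83], [0.43, 0.71, -0.56]]
{'time': 0.1, 'qpos': array([ 1.05102433e+00,  2.87135562e-01,  1.57802232e+00, -2.12472485e-06,
        1.27861056e+00, -1.49969449e-01]), 'dq': array([-0.00063739, -0.0021957 , -0.00414955, -0.00034334, -0.00176541,
        0.00068509]), 'joint_efforts': array([ 6.44873398e-04, -4.07299626e+01, -2.93697667e+01, -1.80658799e-04,
        3.45050408e-03,  6.23988370e-06]), 'eef_pos': array([0.24362206, 0.6288668 , 0.23005099]), 'tcp_rot': array([ 1.83849079e-01,  9.82953881e-01, -1.02780081e-03, -3.56573378e-04]), 'contact_force': array([ 1.00783372, -0.34047344, -0.39997832]), 'wrist_torque': array([ 0.00466888,  0.02533472, -0.00570862]), 'finger_force': 0.0, 'opening': 1.0002779792250303}
```

View pics/top0.png

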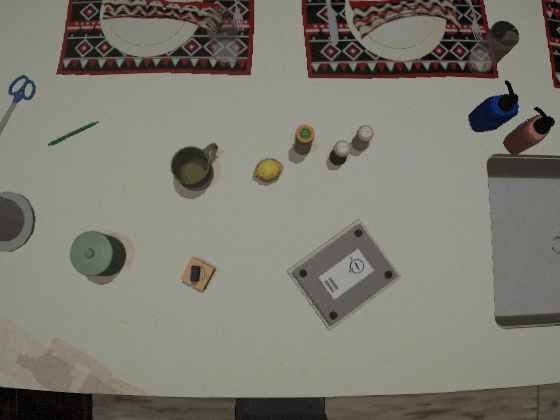

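View pics/scene0.png

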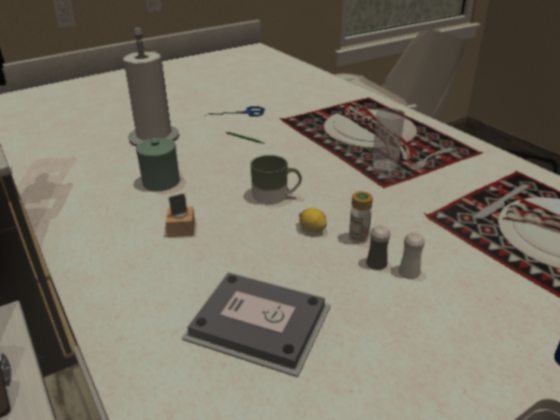

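The top view shows the stand with the key at (198,274), the scale centred near (343,273) and its lock near (357,266). In the scene view the key is at (180,215) and the lock at (273,315). Next I'll take enlarged crops and colour-mask measurements.

```bash
cat > m.py <<'E'
from h import *
T=cam('top');S=cam('scene')
def blobs(c,mask,x0,y0,x1,y1,amin):
    m=np.zeros(mask.shape,np.uint8); m[y0:y1,x0:x1]=mask[y0:y1,x0:x1]*255
    n,l,s,ce=cv2.connectedComponentsWithStats(m)
    return [(s[i,4],ce[i],l==i) for i in range(1,n) if s[i,4]>=amin]
def rect(m): 
    return cv2.minAreaRect(cv2.findContours(m.astype(np.uint8),0,2)[0][0])
hsv=cv2.cvtColor(T['img'],cv2.COLOR_RGB2HSV); g=T['img'].max(2)
print('feet');F=[]
for a,ce,m in blobs(T,g<45,285,215,402,332,20): print(a,ce.round(1),plane(T,*ce,.030).round(4))
print('hatch')
for a,ce,m in blobs(T,g>140,310,240,382,305,100): print(a,ce.round(1),plane(T,*ce,.029).round(4))
print('wood')
w=(hsv[...,1]>75)&(hsv[...,0]<25)&(g>90)
for a,ce,m in blobs(T,w,175,250,222,300,50):
    r=rect(m);b=cv2.boxPoints(r);print(a,r,[plane(T,*q,.04).round(4).tolist() for q in b])
print('handle')
for a,ce,m in blobs(T,g<60,175,250,222,300,20):
    r=rect(m);b=cv2.boxPoints(r);print(a,ce,r,[plane(T,*q,.086).round(4).tolist() for q in b])
def crop(c,x,y,h,k): return cv2.resize(c['img'][y-h:y+h,x-h:x+h],(k,k),interpolation=cv2.INTER_CUBIC)
o=np.vstack([np.hstack([crop(T,198,274,24,300),crop(T,355,266,24,300)]),np.hstack([crop(S,180,215,27,300),crop(S,272,314,27,300)])])
cv2.imwrite('pics/c1.png',o[...,::-1])
E
python3 m.py
```

```text
feet
38 [358.1 232.6] [ 0.5899 -0.1636  0.03  ]
36 [302.7 272.8] [ 0.5    -0.0364  0.03  ]
38 [388.1 274.4] [ 0.4946 -0.2304  0.03  ]
41 [332.8 315. ] [ 0.4054 -0.1029  0.03  ]
hatch
127 [315.8 244. ] [ 0.5646 -0.0668  0.029 ]
968 [345.1 273.9] [ 0.4967 -0.1323  0.029 ]
107 [376.1 300.1] [ 0.4371 -0.2017  0.029 ]
wood
443 ((196.8000030517578, 273.4000549316406), (25.043960571289062, 25.93838882446289), 26.56505012512207) [[0.4854, 0.2371, 0.04], [0.537, 0.2118, 0.04], [0.5122, 0.1614, 0.04], [0.4609, 0.1867, 0.04]]
handle
125 [195.072 273.056] ((195.11538696289062, 273.07696533203125), (8.434361457824707, 14.760132789611816), 7.125016689300537) [[0.4846, 0.2062, 0.086], [0.5156, 0.2027, 0.086], [0.5134, 0.1848, 0.086], [0.4825, 0.1883, 0.086]]
```

View pics/c1.png

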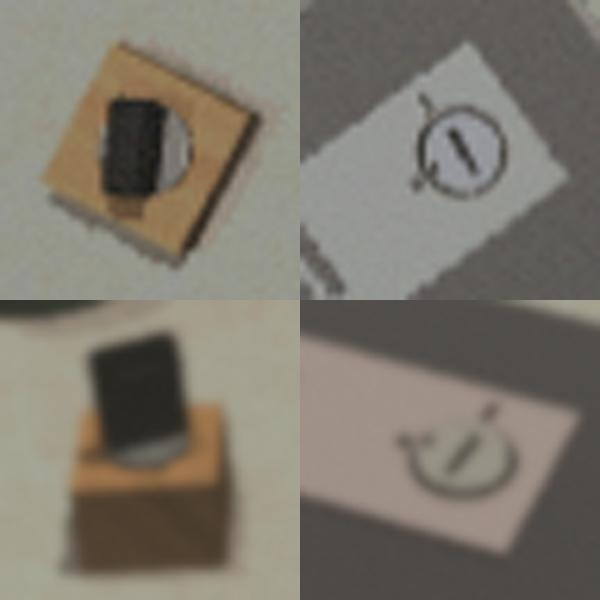

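The crops show the slot at about (463,151) in the upper right crop. The disc's dot is near the hatch dot at lower left, so the lock is open. The collar circle is centred at about (146,148) in the upper left crop. Now I'll refine the lock, slot and collar.

```bash
cat >> m.py <<'E'
print('---')
P=lambda c,cx,cy,u,v,h,k,z:plane(c,cx-h+(u+.5)*2*h/k-.5,cy-h+(v+.5)*2*h/k-.5,z).round(4)
print('collar top',P(T,198,274,146,148,24,300,.044),'scene',P(S,180,215,147,150,27,300,.044))
F=np.array([ce for a,ce,m in blobs(T,g<45,285,215,402,332,20)]);W=np.array([plane(T,*f,.0295)[:2] for f in F]);c0=W.mean(0)
yd=(W[1]-W[0])+(W[3]-W[2]);xd=(W[0]-W[2])+(W[1]-W[3])
print('scale',c0,[np.degrees(np.arctan2(yd[1],yd[0]))-90,np.degrees(np.arctan2(xd[1],xd[0]))])
yd/=np.linalg.norm(yd); L=c0-.03*yd; print('lock from feet',L)
for n,c in(('T',T),('S',S)):
    p=proj(c,[*L,.031]); k=8;h=10;x,y=int(p[0]),int(p[1])
    im=cv2.cvtColor(c['img'],cv2.COLOR_RGB2GRAY)
    pts=[];ws=[]
    Z=np.array([[plane(c,u,v,.031)[:2] for u in range(x-h,x+h)] for v in range(y-h,y+h)])
    I=im[y-h:y+h,x-h:x+h].astype(float)
    cen=L.copy()
    for _ in range(5):
        d=np.hypot(*(Z-cen).transpose(2,0,1)); m=d<.0105
        w=np.where(m,np.clip(np.percentile(I[m],60)-I-8,0,None),0); cen=(w[...,None]*Z).sum((0,1))/w.sum()
    q=(Z-cen)[m]; C=(q*w[m][:,None]).T@q; e,V=np.linalg.eigh(C); v=V[:,1]
    print(n,p.round(1),'slot',cen.round(4),np.degrees(np.arctan2(v[1],v[0]))%180,e)
hs=cv2.cvtColor(S['img'],cv2.COLOR_RGB2HSV)
gs=S['img'].max(2)
for a,ce,m in blobs(S,gs<55,160,185,200,230,20): print('scene handle',a,ce,rect(m))
for a,ce,m in blobs(S,gs<48,180,265,335,370,10): print('feetS',a,ce.round(1),plane(S,*ce,.029).round(4))
E
python3 m.py | sed -n '/---/,$p'
```

```text
---
collar top [0.4991 0.1983 0.044 ] scene [0.4953 0.1923 0.044 ]
scale [ 0.49751276 -0.13335123] [np.float64(35.06671164473708), np.float64(35.10479861918149)]
lock from feet [ 0.51474865 -0.15790574]
T [356.4 265.8] slot [ 0.5155 -0.158 ] 28.730819558865278 [0.00144112 0.02546912]
S [274.1 314.4] slot [ 0.5145 -0.1575] 29.273488519595304 [0.00234816 0.01549988]
scene handle 230 [177.59130435 204.3826087 ] ((177.66217041015625, 204.4729766845703), (17.5906925201416, 13.645115852355957), 80.53767395019531)
feetS 11 [231.8 279.1] [ 0.4987 -0.0376  0.029 ]
feetS 31 [312. 301.] [ 0.5879 -0.1647  0.029 ]
feetS 31 [200.9 322. ] [ 0.4043 -0.1049  0.029 ]
feetS 445 [257.7 353. ] [ 0.4499 -0.2132  0.029 ]
feetS 65 [287.9 348.7] [ 0.4941 -0.2314  0.029 ]
```

>>> send_rows(
  series=[
    [[-3.94,-3.09,0,0,0,0,1],[-3.94,-3.09,0,0,0,0,1],[-3.94,-3.09,0,0,0,0,1],[-3.94,-3.09,0,0,0,0,1],[-3.94,-3.09,0,0,0,0,1],[-3.94,-3.09,0,0,0,0,1],[-3.94,-3.09,0,0,0,0,1],[-3.94,-3.09,0,0,0,0,1],[-3.94,-3.09,0,0,0,0,1],[-3.94,-3.09,0,0,0,0,1]],
  ],
)

```text
time: 1.55
eef_pos: [0.5003, 0.1974, 0.2316]
tcp_rot: [0.184, 0.983, 0.0, 0.0]
contact_force: [0.2, 0.4, -0.4]
opening: 0.998
finger_force: 0.0
```

>>> send_rows(
  series=[
    [[0,0,2,0,0,-0.135,0.3],[0,0,2,0,0,-0.135,0.3],[0,0,2,0,0,0,0.3],[0,0,0,0,0,0,0.3]],
  ],
)

```text
time: 2.05
eef_pos: [0.4983, 0.1985, 0.1695]
tcp_rot: [0.05, 0.999, -0.001, -0.002]
contact_force: [1.0, -0.6, 0.2]
opening: 0.646
finger_force: 0.0
```

```bash
cat >> h.py <<'E'
def stat():
    s=ctrl.get_state(); R=Ro.from_quat(s['tcp_rot']).as_matrix()
    print('t',s['time'],'p',s['eef_pos'].round(4),'xyaw',np.degrees(np.arctan2(R[1,0],R[0,0])).round(2),'yyaw',np.degrees(np.arctan2(R[1,1],R[0,1])).round(2),'z',R[:,2].round(4),'F',s['contact_force'].round(1),'T',s['wrist_torque'].round(2),'op',round(s['opening'],3),s['finger_force'],'q6',s['qpos'][5].round(3))
    return s,R
def to(x,y,z,yy=None):
    s,R=stat(); d=R.T@(np.array([x,y,z])-s['eef_pos']); print('shift cm',(100*d).round(2))
    if yy is not None:
        t=np.radians(yy); b=np.array([np.cos(t),np.sin(t),0]); z=np.array([0,0,-1.]); Rt=np.column_stack([np.cross(b,z),b,z])
        print('rot',Ro.from_matrix(R.T@Rt).as_rotvec().round(4))
E
python3 -c "
from h import *
to(.499,.198,.048,84)"
```

```text
t 2.05 p [0.4983 0.1985 0.1695] xyaw 174.27 yyaw 84.27 z [-4.1e-03 -8.0e-04 -1.0e+00] F [ 1.  -0.6  0.2] T [ 0.01  0.05 -0.02] op 0.646 0.0 q6 -1.281
shift cm [-0.12 -0.03 12.15]
rot [-0.0012 -0.004   0.0047]
```

>>> send_rows(
  series=[
    [[-0.1,0,4,0,0,0,0.3],[0,0,4,0,0,0,0.3],[0,0,2.5,0,0,0,0.3],[0,0,1.5,0,0,0,0.3],[0,0,0,0,0,0,0.3]],
  ],
)

```text
time: 2.68
eef_pos: [0.5005, 0.1988, 0.0512]
tcp_rot: [0.05, 0.999, -0.0, -0.0]
contact_force: [-0.1, -0.4, -0.4]
opening: 0.653
finger_force: 0.0
```

```bash
python3 -c "
from h import *
to(.499,.198,.048,84);print(ctrl.get_state()['qpos'])
T=cam('top');S=cam('scene')
def crop(c,x,y,h,k): return cv2.resize(c['img'][y-h:y+h,x-h:x+h],(k,k),interpolation=cv2.INTER_CUBIC)
cv2.imwrite('pics/g1.png',np.hstack([crop(T,198,270,40,400),crop(S,180,200,45,400)])[...,::-1])"
```

```text
t 2.675 p [0.5005 0.1988 0.0512] xyaw 174.29 yyaw 84.29 z [-9.e-04 -2.e-04 -1.e+00] F [-0.1 -0.4 -0.4] T [-0.01 -0.03 -0.02] op 0.653 0.0 q6 -1.281
shift cm [ 0.14 -0.09  0.32]
rot [-0.0003 -0.0009  0.005 ]
[ 1.89599692e-01  2.14241287e-01  2.02895455e+00 -1.05322648e-05
  8.99310671e-01 -1.28146826e+00]
```

View pics/g1.png

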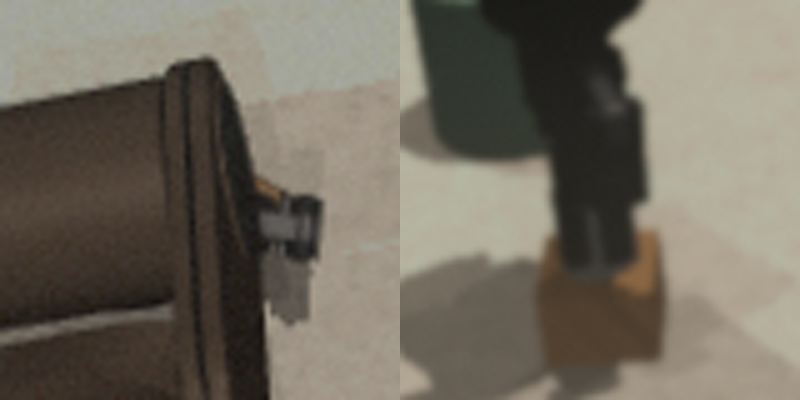

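The gripper straddles the handle. The key is hidden in the top view, but the scene view shows the fingers above the stand with no contact. Closing now.

>>> send_rows(
  series=[
    [[0,0,0.3,0,0,0,0.3],[0,0,0,0,0,0,-1],[0,0,0,0,0,0,-1],[0,0,0,0,0,0,-1],[0,0,0,0,0,0,-1],[0,0,0,0,0,0,-1],[0,0,0,0,0,0,-1]],
  ],
  force=100,
)

```text
time: 3.65
eef_pos: [0.501, 0.1988, 0.0488]
tcp_rot: [0.05, 0.999, 0.0, 0.0]
contact_force: [-0.2, 0.2, 4.7]
opening: 0.153
finger_force: 97.5
```

>>> send_rows(
  series=[
    [[0,0,-2,0,0,0,-1],[0,0,-4,0,0,0,-1],[0,0,-4,0,0,0,-1],[-0.5,-3.5,0,0,0,0,-1],[-0.7,-5,0,0,0,0,-1],[-0.7,-5,0,0,0,0,-1],[-0.8,-5.4,0,0,0,0,-1],[-0.8,-5.4,0,0,0,0,-1],[-0.7,-5.4,0,0,0,0,-1],[-0.6,-5.4,0,0,0,0,-1]],
  ],
)

```text
time: 4.9
eef_pos: [0.5125, -0.1567, 0.1473]
tcp_rot: [0.05, 0.999, 0.0, -0.001]
contact_force: [0.8, 0.5, -1.0]
opening: 0.151
finger_force: 97.5
```

>>> send_rows(
  series=[
    [[0,0,1,0,0,-0.152,-1],[0,0,1,0,0,-0.152,-1],[0,0,1,0,0,-0.152,-1],[0,0,1,0,0,-0.15,-1],[0,0,0,0,0,0,-1],[0,0,0,0,0,0,-1]],
  ],
)

```text
time: 5.65
eef_pos: [0.5132, -0.1552, 0.1081]
tcp_rot: [-0.249, 0.968, 0.0, -0.0]
contact_force: [-0.2, -0.3, -0.9]
opening: 0.151
finger_force: 97.5
```

```bash
python3 -c "
from h import *
to(.515,-.1578,.11,119)
T=cam('top');S=cam('scene')
def crop(c,x,y,h,k): return cv2.resize(c['img'][y-h:y+h,x-h:x+h],(k,k),interpolation=cv2.INTER_CUBIC)
p=proj(S,[.515,-.158,.06]).astype(int);q=proj(T,[.515,-.158,.06]).astype(int);print(p,q)
cv2.imwrite('pics/g2.png',np.hstack([crop(T,*q,30,400),crop(S,*p,40,400)])[...,::-1])"
```

```text
t 5.65 p [ 0.5132 -0.1552  0.1081] xyaw -151.12 yyaw 118.88 z [-5.e-04  2.e-04 -1.e+00] F [-0.2 -0.3 -0.9] T [-0.02  0.03 -0.  ] op 0.151 97.47384667396545 q6 -2.558
shift cm [-0.03 -0.32 -0.19]
rot [ 0.0005 -0.0003 -0.002 ]
[273 301] [358 265]
```

View pics/g2.png

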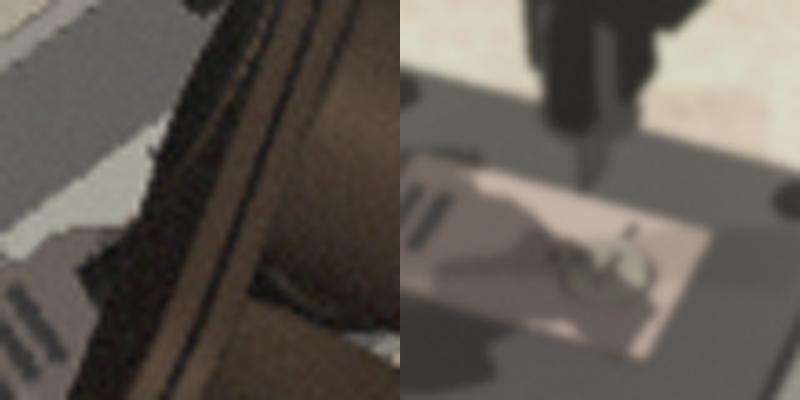

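The top view is blocked by the arm. In the scene view the blade tip is at crop (585,187), above the slot. I'll lower it to just above the disc and compare tip with slot there.

>>> send_rows(
  series=[
    [[-0.2,-0.3,1.2,0,0,0,-1],[0,0,1.2,0,0,0,-1],[0,0,0.8,0,0,0,-1],[0,0,0,0,0,0,-1],[0,0,0,0,0,0,-1]],
  ],
)

```text
time: 6.38
eef_pos: [0.5168, -0.157, 0.0764]
tcp_rot: [-0.25, 0.968, -0.0, 0.0]
contact_force: [-0.6, 0.3, -1.3]
opening: 0.15
finger_force: 97.5
```

```bash
python3 -c "
from h import *
s,R=stat()
S=cam('scene')
p=proj(S,[.515,-.158,.04]).astype(int);print(p)
h=20;k=600
im=cv2.resize(S['img'][p[1]-h:p[1]+h,p[0]-h:p[0]+h],(k,k),interpolation=cv2.INTER_CUBIC)
im=cv2.convertScaleAbs(im,alpha=1.5)
for off in(-.008,0,.008):
  for z in (.0388,.026):
    w=s['eef_pos']+R@np.array([off+.002,0,z]); u=(proj(S,w)-p+h+.5)*k/2/h-.5
    print(off,z,u.round(0)); cv2.circle(im,tuple(int(a) for a in u),3,(255,0,0),-1)
a=np.radians(29)
for e in(-.0095,0,.0095):
    u=(proj(S,[.515+e*np.cos(a),-.1578+e*np.sin(a),.031])-p+h+.5)*k/2/h-.5; cv2.circle(im,tuple(int(a) for a in u),3,(0,255,0),-1)
cv2.imwrite('pics/g3.png',im[...,::-1])"
```

```text
t 6.375 p [ 0.5168 -0.157   0.0764] xyaw -151.0 yyaw 119.0 z [ 3.e-04 -1.e-04 -1.e+00] F [-0.6  0.3 -1.3] T [ 0.07 -0.   -0.06] op 0.15 97.48806953430176 q6 -2.56
[274 310]
-0.008 0.0388 [345. 285.]
-0.008 0.026 [343. 201.]
0 0.0388 [310. 329.]
0 0.026 [308. 246.]
0.008 0.0388 [275. 375.]
0.008 0.026 [273. 291.]
```

View pics/g3.png

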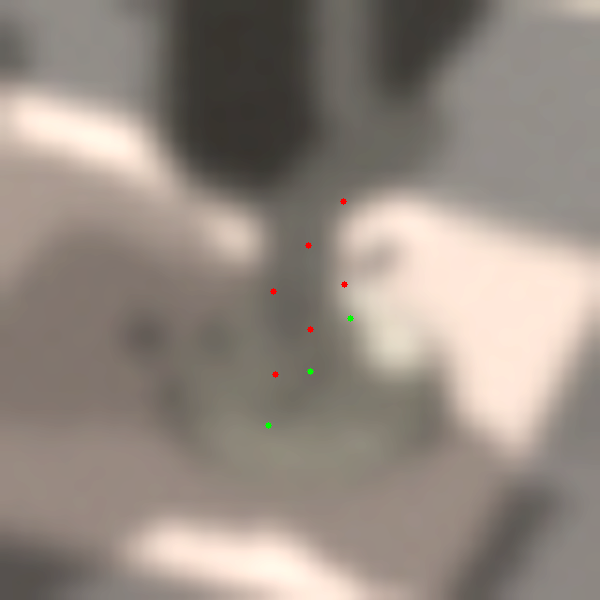

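Red dots mark the predicted blade and green dots the predicted slot. The blade appears to span columns 268 to 332, about 10 px left of the prediction. I'll check with intensity profiles and compare with the earlier background.

```bash
python3 -c "
from h import *
n=[cam('scene') for _ in range(6)]
S=n[0]; im=np.mean([c['img'].astype(float).mean(2) for c in n],0)
print('cols 266..284')
for v in range(302,326): print(v,im[v,266:286].round(0).astype(int).tolist())
s,R=stat()
for off in(-.008,0,.008):
  for z in (.0388,.026):
    print(off,z,proj(S,s['eef_pos']+R@np.array([off+.002,0,z])).round(2))
"
```

```text
cols 266..284
302 [106, 87, 73, 64, 56, 54, 55, 61, 66, 68, 71, 75, 82, 92, 97, 98, 98, 98, 97, 96]
303 [116, 108, 101, 93, 80, 69, 66, 68, 69, 72, 79, 94, 112, 128, 134, 132, 124, 116, 109, 104]
304 [113, 117, 125, 125, 110, 86, 74, 71, 71, 75, 93, 122, 142, 153, 159, 157, 149, 140, 132, 124]
305 [105, 114, 132, 142, 129, 99, 77, 72, 71, 77, 102, 136, 149, 149, 153, 159, 159, 154, 149, 144]
306 [97, 103, 119, 134, 129, 101, 78, 71, 71, 77, 100, 128, 132, 127, 137, 151, 157, 157, 156, 154]
307 [88, 91, 100, 110, 110, 92, 75, 70, 71, 76, 94, 113, 116, 118, 134, 149, 155, 157, 156, 156]
308 [82, 83, 85, 90, 90, 81, 71, 68, 70, 76, 95, 114, 122, 130, 143, 152, 156, 157, 157, 157]
309 [79, 80, 81, 81, 80, 74, 68, 66, 68, 76, 97, 122, 135, 142, 147, 152, 154, 156, 157, 157]
310 [78, 78, 78, 78, 78, 73, 67, 65, 68, 75, 92, 116, 135, 143, 144, 147, 151, 154, 156, 157]
311 [76, 74, 72, 74, 75, 72, 67, 66, 69, 74, 83, 101, 123, 140, 144, 144, 144, 150, 154, 156]
312 [74, 71, 69, 72, 75, 72, 69, 69, 71, 73, 78, 92, 116, 137, 145, 142, 135, 140, 150, 155]
313 [74, 72, 71, 74, 76, 74, 71, 71, 71
[... 733 characters left out ...]
1, 93, 94, 94]
322 [93, 92, 91, 90, 90, 90, 90, 90, 90, 90, 90, 90, 89, 91, 92, 93, 94, 95, 95, 94]
323 [96, 95, 95, 94, 93, 94, 93, 93, 92, 92, 92, 92, 93, 93, 94, 95, 95, 95, 95, 92]
324 [111, 107, 106, 103, 102, 106, 106, 101, 96, 94, 94, 94, 94, 95, 94, 95, 95, 95, 94, 89]
325 [139, 133, 131, 125, 124, 130, 131, 120, 106, 97, 95, 95, 94, 95, 95, 95, 95, 94, 92, 84]
t 6.725 p [ 0.5167 -0.157   0.0766] xyaw -151.0 yyaw 119.0 z [ 5.e-04 -2.e-04 -1.e+00] F [-0.6  0.5 -0.5] T [ 0.02  0.   -0.01] op 0.146 97.48821973800659 q6 -2.56
-0.008 0.0388 [276.5  308.43]
-0.008 0.026 [276.39 302.86]
0 0.0388 [274.21 311.42]
0 0.026 [274.07 305.85]
0.008 0.0388 [271.88 314.46]
0.008 0.026 [271.72 308.87]
```

>>> send_rows(
  series=[
    [[0,0,0.3,0,0,0,-1],[0,0,0.25,0,0,0,-1],[0,0,0.15,0,0,0,-1],[0,0,0,0,0,0,-1]],
  ],
)

```text
time: 7.22
eef_pos: [0.5168, -0.1571, 0.0693]
tcp_rot: [-0.25, 0.968, -0.0, 0.0]
contact_force: [0.4, -0.8, -0.7]
opening: 0.151
finger_force: 97.4
```

>>> send_rows(
  series=[
    [[0,0,0.15,0,0,0,-1],[0,0,0,0,0,0,-1],[0,0,0,0,0,0,-1]],
  ],
)

```text
time: 7.6
eef_pos: [0.5167, -0.1571, 0.0678]
tcp_rot: [-0.25, 0.968, -0.0, 0.0]
contact_force: [1.5, -1.8, -1.4]
opening: 0.15
finger_force: 97.4
```

```bash
python3 -c "
from h import *
to(.5168,-.157,.0664,119)"
```

```text
t 7.6 p [ 0.5167 -0.1571  0.0678] xyaw -151.0 yyaw 119.0 z [ 4.e-04 -4.e-04 -1.e+00] F [ 1.5 -1.8 -1.4] T [-0.22 -0.16 -0.02] op 0.15 97.40021824836731 q6 -2.56
shift cm [-0.01  0.01  0.14]
rot [-0.0005  0.0001  0.0001]
```

A sideways force with no vertical one means the blade is entering the slot and rubbing the +y wall. I'll ease over and go on.

>>> send_rows(
  series=[
    [[0,-0.05,0.1,0,0,0,-1],[0,0,0,0,0,0,-1],[0,0,0,0,0,0,-1]],
  ],
)

```text
time: 7.98
eef_pos: [0.5167, -0.1572, 0.0667]
tcp_rot: [-0.25, 0.968, 0.0, -0.0]
contact_force: [0.2, 0.1, -1.4]
opening: 0.147
finger_force: 97.4
```

>>> send_rows(
  series=[
    [[0,0,0.15,0,0,0,-1],[0,0,0,0,0,0,-1],[0,0,0,0,0,0,-1]],
  ],
)

```text
time: 8.35
eef_pos: [0.5168, -0.1573, 0.0653]
tcp_rot: [-0.25, 0.968, 0.0, -0.0]
contact_force: [0.1, 0.2, -0.1]
opening: 0.149
finger_force: 97.4
```

```bash
python3 -c "
from h import *
to(.5168,-.157,.0638,119)"
```

```text
t 8.35 p [ 0.5168 -0.1573  0.0653] xyaw -151.0 yyaw 119.0 z [-2.e-04  1.e-04 -1.e+00] F [ 0.1  0.2 -0.1] T [ 0.02 -0.03 -0.  ] op 0.149 97.4008047580719 q6 -2.56
shift cm [-0.01  0.03  0.15]
rot [ 0.0002 -0.0001  0.0001]
```

>>> send_rows(
  series=[
    [[0,0,0.15,0,0,0,-1],[0,0,0.1,0,0,0,-1],[0,0,0,0,0,0,-1]],
  ],
)

```text
time: 8.72
eef_pos: [0.5171, -0.1575, 0.0635]
tcp_rot: [-0.25, 0.968, -0.0, 0.0]
contact_force: [-1.1, 0.9, 4.4]
opening: 0.152
finger_force: 98.2
```

>>> send_rows(
  series=[
    [[0,0,0.1,0,0,0,-1],[0,0,0.1,0,0,0,-1],[0,0,0,0,0,0,-1]],
  ],
)

```text
time: 9.1
eef_pos: [0.5171, -0.1575, 0.0618]
tcp_rot: [-0.25, 0.968, -0.0, 0.0]
contact_force: [-3.0, 1.1, 8.0]
opening: 0.152
finger_force: 98.7
```

>>> send_rows(
  series=[
    [[0,0,0.1,0,0,0,-1],[0,0,0.1,0,0,0,-1],[0,0,0,0,0,0,-1]],
  ],
)

```text
time: 9.48
eef_pos: [0.5172, -0.1575, 0.0603]
tcp_rot: [-0.25, 0.968, -0.0, -0.0]
contact_force: [-3.2, 1.7, 10.5]
opening: 0.154
finger_force: 99.1
```

>>> send_rows(
  series=[
    [[0,0,0.1,0,0,0,-1],[0,0,0.1,0,0,0,-1],[0,0,0,0,0,0,-1]],
  ],
)

```text
time: 9.85
eef_pos: [0.5174, -0.1576, 0.0594]
tcp_rot: [-0.251, 0.968, 0.0, -0.0]
contact_force: [-5.6, 2.5, 15.9]
opening: 0.151
finger_force: 100.0
```

```bash
python3 -c "
from h import *
to(.5168,-.157,.0595,119)"
```

```text
t 9.85 p [ 0.5174 -0.1576  0.0594] xyaw -150.98 yyaw 119.02 z [-5.e-04  1.e-04 -1.e+00] F [-5.6  2.5 15.9] T [0.51 1.19 0.04] op 0.151 100.03431558609009 q6 -2.56
shift cm [ 0.02  0.08 -0.01]
rot [ 0.0003 -0.0004  0.0004]
```

>>> send_rows(
  series=[
    [[0,-0.03,0,0,0,0.15,-1],[0,-0.03,0,0,0,0.15,-1],[0,0,0,0,0,0,-1]],
  ],
)

```text
time: 10.22
eef_pos: [0.5177, -0.1582, 0.0594]
tcp_rot: [-0.103, 0.995, -0.0, -0.0]
contact_force: [-5.2, 2.2, 14.7]
opening: 0.15
finger_force: 99.9
```

```bash
python3 -c "
from h import *
s,R=stat();print(R.T@s['contact_force'])"
```

```text
t 10.225 p [ 0.5177 -0.1582  0.0594] xyaw -168.21 yyaw 101.79 z [-1.e-04 -1.e-04 -1.e+00] F [-5.2  2.2 14.7] T [0.53 1.16 0.03] op 0.15 99.91966366767883 q6 -2.26
[  4.63464114   3.19957914 -14.68263636]
```

>>> send_rows(
  series=[
    [[0.04,-0.01,0,0,0,0.15,-1],[0,-0.03,0,0,0,0.15,-1],[0,-0.03,0,0,0,0.15,-1],[0,-0.03,0,0,0,0.15,-1],[0,0,0,0,0,0,-1]],
  ],
)

```text
time: 10.85
eef_pos: [0.5182, -0.1598, 0.0595]
tcp_rot: [0.196, 0.981, -0.001, 0.002]
contact_force: [-3.3, 1.0, 13.1]
opening: 0.153
finger_force: 99.5
```

```bash
python3 -c "
from h import *
s,R=stat();print(R.T@s['contact_force'])"
```

```text
t 10.85 p [ 0.5182 -0.1598  0.0595] xyaw 157.4 yyaw 67.4 z [ 0.0028 -0.0016 -1.    ] F [-3.3  1.  13.1] T [ 0.32  0.63 -0.02] op 0.153 99.46778297424316 q6 -1.662
[  3.43609543  -0.35751166 -13.10055709]
```

>>> send_rows(
  series=[
    [[0,-0.03,0,0,0,0.15,-1],[0,-0.03,0,0,0,0.15,-1],[0,-0.03,0,0,0,0.15,-1],[0,-0.02,0,0,0,0.08,-1],[0,0,0,0,0,0,-1]],
  ],
)

```text
time: 11.48
eef_pos: [0.5174, -0.161, 0.0595]
tcp_rot: [0.446, 0.895, -0.001, 0.002]
contact_force: [-3.2, 1.0, 12.1]
opening: 0.147
finger_force: 99.5
```

```bash
python3 -c "
from h import *
s,R=stat();print(R.T@s['contact_force'])"
```

```text
t 11.475 p [ 0.5174 -0.161   0.0595] xyaw 127.08 yyaw 37.08 z [ 0.0023 -0.0023 -1.    ] F [-3.2  1.  12.1] T [0.16 0.71 0.03] op 0.147 99.46123480796814 q6 -1.135
[  2.70537479  -1.95870616 -12.09304407]
```

>>> send_rows(
  series=[
    [[0,-0.01,0,0,0,0.06,-1],[0,0,0,0,0,0,-1]],
  ],
)

```text
time: 11.72
eef_pos: [0.5173, -0.1611, 0.0595]
tcp_rot: [0.472, 0.882, -0.001, 0.002]
contact_force: [-3.9, -0.2, 13.5]
opening: 0.154
finger_force: 99.5
```

```bash
python3 -c "
from h import *
s,R=stat()"
```

```text
t 11.725 p [ 0.5173 -0.1611  0.0595] xyaw 123.65 yyaw 33.65 z [ 0.0022 -0.0024 -1.    ] F [-3.9 -0.2 13.5] T [0.09 0.75 0.04] op 0.154 99.46651697158813 q6 -1.075
```

>>> send_rows(
  series=[
    [[0,-0.01,0,0,0,0.05,-1],[0,0,0,0,0,0,-1]],
  ],
)

```text
time: 11.98
eef_pos: [0.5172, -0.1612, 0.0595]
tcp_rot: [0.494, 0.869, -0.001, 0.002]
contact_force: [-2.3, 0.1, 12.1]
opening: 0.153
finger_force: 99.5
```

```bash
python3 -c "
from h import *
s,R=stat()"
```

```text
t 11.975 p [ 0.5172 -0.1612  0.0595] xyaw 120.79 yyaw 30.79 z [ 0.0022 -0.0025 -1.    ] F [-2.3  0.1 12.1] T [ 0.07  0.8  -0.03] op 0.153 99.46681022644043 q6 -1.025
```

>>> send_rows(
  series=[
    [[0,0,-0.2,0,0,0,-1],[0,0,-0.15,0,0,0,-1],[0,0,0,0,0,0,-1],[0,0,0,0,0,0,-1]],
  ],
)

```text
time: 12.48
eef_pos: [0.5171, -0.1611, 0.0619]
tcp_rot: [0.494, 0.869, -0.0, 0.002]
contact_force: [-1.4, -0.3, 8.0]
opening: 0.153
finger_force: 98.9
```

```bash
python3 -c "
from h import *
s,R=stat()"
```

```text
t 12.475 p [ 0.5171 -0.1611  0.0619] xyaw 120.79 yyaw 30.79 z [ 0.0028 -0.0025 -1.    ] F [-1.4 -0.3  8. ] T [-0.07  0.31  0.03] op 0.153 98.9246928691864 q6 -1.026
```

>>> send_rows(
  series=[
    [[0,0,-0.15,0,0,0,-1],[0,0,0,0,0,0,-1],[0,0,0,0,0,0,-1]],
  ],
)

```text
time: 12.85
eef_pos: [0.517, -0.161, 0.0629]
tcp_rot: [0.494, 0.869, -0.0, 0.002]
contact_force: [-0.0, -1.1, 5.8]
opening: 0.151
finger_force: 98.5
```

>>> send_rows(
  series=[
    [[0,0,-0.2,0,0,0,-1],[0,0,-0.1,0,0,0,-1],[0,0,0,0,0,0,-1],[0,0,0,0,0,0,-1]],
  ],
)

```text
time: 13.35
eef_pos: [0.5153, -0.1596, 0.0641]
tcp_rot: [0.494, 0.869, 0.0, -0.001]
contact_force: [0.6, 0.6, -0.1]
opening: 0.149
finger_force: 97.5
```

```bash
python3 -c "
from h import *
s,R=stat()"
```

```text
t 13.35 p [ 0.5153 -0.1596  0.0641] xyaw 120.77 yyaw 30.77 z [-1.3e-03  8.0e-04 -1.0e+00] F [ 0.6  0.6 -0.1] T [-0.07  0.03 -0.01] op 0.149 97.48055577278137 q6 -1.026
```

>>> send_rows(
  series=[
    [[0,0,0,0,0,-0.05,-1],[0,0,-0.4,0,0,0,-1],[0,0,-0.6,0,0,0,-1],[0,0,-2,0,0,0,-1],[0,0,-3,0,0,0,-1],[0,0,-2,0,0,-0.176,-1],[0,0,0,0,0,-0.176,-1],[0,0,0,0,0,-0.176,-1],[0,0,0,0,0,-0.176,-1],[0,0,0,0,0,-0.176,-1]],
  ],
)

```text
time: 14.6
eef_pos: [0.5159, -0.16, 0.1453]
tcp_rot: [0.049, 0.999, -0.0, 0.0]
contact_force: [-0.3, 0.1, -0.3]
opening: 0.15
finger_force: 97.5
```

```bash
python3 -c "
from h import *
to(.501,.1988,.145,84.3)
S=cam('scene');p=proj(S,[.515,-.158,.031]).astype(int);h=14
cv2.imwrite('pics/l1.png',cv2.resize(S['img'][p[1]-h:p[1]+h,p[0]-h:p[0]+h],(500,500),interpolation=cv2.INTER_CUBIC)[...,::-1])"
```

```text
t 14.6 p [ 0.5159 -0.16    0.1453] xyaw 174.36 yyaw 84.36 z [ 5.e-04 -3.e-04 -1.e+00] F [-0.3  0.1 -0.3] T [ 0.05 -0.06  0.02] op 0.15 97.49097347259521 q6 -1.961
shift cm [5.010e+00 3.556e+01 2.000e-02]
rot [-0.0002  0.0005  0.001 ]
```

View pics/l1.png

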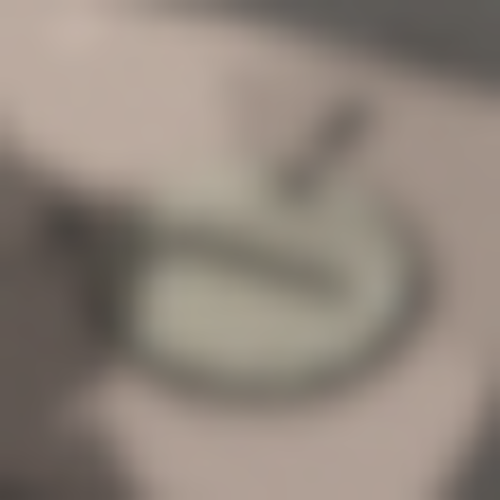

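The slot has turned and the disc's dot at (290,195) now points at the bar at (350,115), so the lock is locked. Carrying the key back.

>>> send_rows(
  series=[
    [[0.6,4.4,0,0,0,0,-1],[0.63,4.45,0,0,0,0,-1],[0.63,4.45,0,0,0,0,-1],[0.63,4.45,0,0,0,0,-1],[0.63,4.45,0,0,0,0,-1],[0.63,4.45,0,0,0,0,-1],[0.63,4.45,0,0,0,0,-1],[0.63,4.45,0,0,0,0,-1],[0,0,0,0,0,0,-1],[0,0,0,0,0,0,-1]],
  ],
)

```text
time: 15.9
eef_pos: [0.5028, 0.1986, 0.145]
tcp_rot: [0.052, 0.999, -0.0, 0.0]
contact_force: [0.2, -0.1, -0.4]
opening: 0.153
finger_force: 97.8
```

```bash
python3 -c "
from h import *
to(.501,.1988,.049,84.3)"; python3 m.py | grep slot
```

```text
t 15.9 p [0.5028 0.1986 0.145 ] xyaw 174.0 yyaw 84.0 z [ 1.e-04 -4.e-04 -1.e+00] F [ 0.2 -0.1 -0.4] T [-0.08 -0.02  0.02] op 0.153 97.80298233032227 q6 -1.277
shift cm [0.19 0.   9.6 ]
rot [-0.0004  0.0002 -0.0052]
T [356.5 265.8] slot [ 0.5151 -0.1581] 125.98489355688727 [0.0057897  0.02924339]
S [274.2 314.4] slot [ 0.5148 -0.1576] 122.76668825378367 [0.00191292 0.01411531]
```

The slot now lies at about 123–126°, so the lock has turned about 1.57 rad. That is in the locked notch. Lowering the key into the stand.

>>> send_rows(
  series=[
    [[0.19,0,2,0,0,0,-1],[0,0,2.5,0,0,0,-1],[0,0,2,0,0,0,-1],[0,0,1.5,0,0,0,-1],[0,0,1,0,0,0,-1],[0,0,0.4,0,0,0,-1],[0,0,0.15,0,0,0,-1],[0,0,0,0,0,0,-1]],
  ],
)

```text
time: 17.0
eef_pos: [0.5014, 0.1991, 0.0499]
tcp_rot: [0.052, 0.999, 0.0, 0.001]
contact_force: [0.1, -0.4, -0.4]
opening: 0.15
finger_force: 97.8
```

>>> send_rows(
  series=[
    [[0,0,0.1,0,0,0,-1],[0,0,0.03,0,0,0,-1],[0,0,0,0,0,0,-1]],
  ],
)

```text
time: 17.38
eef_pos: [0.5015, 0.1991, 0.0488]
tcp_rot: [0.052, 0.999, 0.0, 0.001]
contact_force: [0.3, 0.3, 3.6]
opening: 0.149
finger_force: 98.4
```

Seated (3.6 N upward). Opening to the earlier half opening, then rising.

>>> send_rows(
  series=[
    [[0,0,0,0,0,0,-0.4],[0,0,0,0,0,0,0.3],[0,0,0,0,0,0,0.3],[0,0,0,0,0,0,0.3],[0,0,-1,0,0,0,0.3],[0,0,-2,0,0,0,0.3],[0,0,-4,0,0,0,0.3],[0,0,-5,0,0,0,0.3],[0,0,-5,0,0,0,0.3]],
  ],
  force=20,
)

```text
time: 18.5
eef_pos: [0.5008, 0.199, 0.2202]
tcp_rot: [0.052, 0.999, 0.0, 0.0]
contact_force: [0.3, 0.8, 0.4]
opening: 0.654
finger_force: 0.0
```

>>> send_rows(
  series=[
    [[2,6,0,0,0,0,0.3],[2,6,0,0,0,0,0.3],[2,6,0,0,0,0,0.3],[0,6,0,0,0,0,0.3],[0,6,0,0,0,0,0.3],[0,0,0,0,0,0,0.3]],
  ],
)

```text
time: 19.25
eef_pos: [0.472, 0.5047, 0.2172]
tcp_rot: [0.05, 0.999, 0.0, -0.0]
contact_force: [0.0, -1.1, -0.6]
opening: 0.651
finger_force: 0.0
```

```bash
python3 -c "
from h import *
stat()
T=cam('top');S=cam('scene')
def crop(c,x,y,h,k): return cv2.resize(c['img'][y-h:y+h,x-h:x+h],(k,k),interpolation=cv2.INTER_CUBIC)
o=np.hstack([crop(T,198,274,24,380),crop(S,180,215,27,380)])
cv2.imwrite('pics/e1.png',o[...,::-1])"; python3 m.py | grep slot
```

```text
t 19.25 p [0.472  0.5047 0.2172] xyaw 174.28 yyaw 84.28 z [-7.e-04  1.e-04 -1.e+00] F [ 0.  -1.1 -0.6] T [-0.05  0.01 -0.05] op 0.651 0.0 q6 -0.799
T [356.4 265.8] slot [ 0.5151 -0.1581] 126.00712569795968 [0.0050292  0.02675273]
S [274.1 314.4] slot [ 0.5148 -0.1577] 123.22267355964419 [0.00157887 0.01212009]
```

View pics/e1.png

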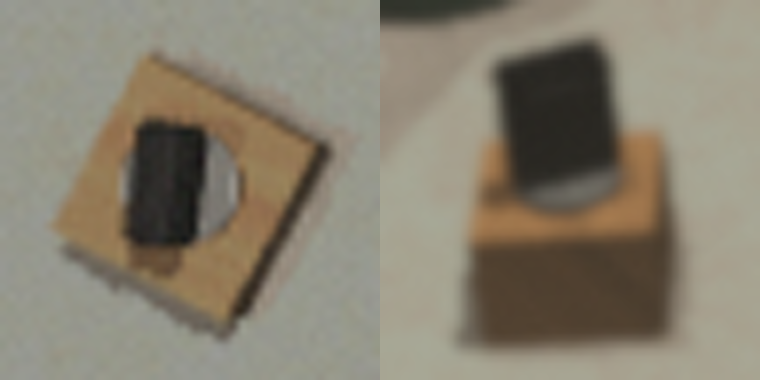

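The key stands upright in its stand, collar seated flat at about (180,190) in the left crop, and the slot is at the locked angle. Handing in.

```bash
python3 -c "
from plant import ctrl
print(ctrl.sign_off())"
```

```text
the job is handed in; nothing more can be done
None
```

The lock sprang back up in its locked notch (about 1.57 rad by camera), the key is back in its stand and let go, and the job was handed in at about 19 s; no verdict came back.

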